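Yellow-capped flask through the incubator transfer gate

ROBOT

A 6-joint arm with a two-finger parallel gripper is mounted at the origin on the work surface. World frame = base frame: x ahead of the robot, y to its left, z up, the work surface at z = 0. Lengths are in m, angles in rad, forces in N, time in s.
With the tool pointing down it reaches from about 0.275 to 0.75 m from the base axis. Payload 10.2 kg.
Tool frame: the origin (TCP) lies midway between the tips of the shut fingers; the grasp point (between the pads) lies 19 mm behind it (env.hold_point_z is the distance from the TCP to the grasp point, in m); x points along the fingers, z is the direction in which the jaws open and shut, and the axes are right-handed (so a half turn about x gives the same grasp; the last joint's range is limited). The gripper opens to 85 mm and grips with 20 to 120 N. Pads are 22 mm wide; open, the fingers measure 114 mm over their backs; the gripper's body (76 mm by 85 mm) begins 54 mm behind the grasp point. The pads swing forward as they close: fully open they stand 13 mm farther back than shut.
Start: joints at [1.058, 0.313, 1.498, -0, 1.331, -0.223], TCP at [0.15, 0.503, 0.231] pointing down, gripper open.
Joint ranges: [-2.94, 2.94], [-0.97, 2.17], [0.19, 2.56], [-1.23, 4.37], [0.02, 3.11], [-2.88, 2.88]. Speed limits (rad/s): [2.39, 2.39, 3.01, 3.14, 3.14, 3.14].

INTERFACE

Orientations are given as a unit quaternion [x, y, z, w].
In Python, from bench import env, kinematics, monitor, eyes, job gives the robot as it stands. The module is installed in compiled form; this text tells all that it offers. Calls block until the motion is done:
- env.reach(position, orientation): joint-space move of the TCP to a pose.
- env.movel(position, velocity=0.15, frame=None, guard=None): straight line of the TCP; frame=None keeps the orientation; velocity is the mean speed in m/s. With guard (N) it stops when the force on the tool has changed by that much, and returns True; else False.
- env.set_joints(angles): joint-space move.
- env.release() and env.close_gripper(effort=None): open the fingers fully, or close them until they stop; effort is the grip in N (None keeps the last).
- env.hold(seconds).
- kinematics.ik(position, orientation): joint angles nearest the present ones, or None.
- monitor.sense(): the state.
- eyes.grab_frame(name): name is "scene" or "side" or "wrist"; returns a dict with "frame" (420x560x3 uint8, red, green, blue), "mtx" (3x3 intrinsics, pixels), "view" (4x4, takes a point from world to camera coordinates). Camera axes: x right, y down, z forward; pixel columns grow to the right and rows downward; lengths in m; the calibration is good to about 2 mm. A picture is of the moment at which its call begins. There is no depth.
A pose or a line that the arm cannot do raises env.MotionError and nothing moves.
- job.hand_in(): hands the job in, once; it reports no verdict.
The state is a dict: "clock": time; "joints": joint angles; "qvel": joint speeds; "joint_efforts": joint torques, N m; "position": TCP position; "ee_rot": TCP orientation; "contact_force": force on the tool from outside, world axes, zero at the start; "ft_torque": the same for the moment, N m; "finger_gap": opening from 0.0 (shut) to 1.0 (fully open).
Only numpy, scipy, OpenCV 4.12 (cv2) and the standard library are available. Lean on these libraries where they do the work, as an engineer would, in place of code of your own. Each camera call takes 0.05 s, during which the arm holds its last target. There are 200 camera calls.

TASK

Slide the yellow-capped culture flask along its lane of the transfer tray and push it cap first through the green swing gate, far enough that the gate swings fully shut behind it once you lift clear. Keep the flask lying flat on the tray the whole way, do not lift it over the gate, and leave the blue-capped flask and the gate of its lane as they are.

Things in the scene. Friction and masses are not known exactly. Their poses are not given: they have to be found in the camera images.
- tray: Fixed grey tray, floor top 4 mm above the bench. x: pushing direction, z up. Origin: bench level, on the gate line, midway between two straight lanes along x, 66 mm clear, centred at y +38 (left) and -38 mm (right). Open loading end from x -170 mm; bay from 0 to its end wall at +200. Walls up to 26 mm, end wall 30 mm high, open above; middle wall 10 mm thick. Either flask may be in either lane.
- flask_yellow: Flask to push: flat culture flask lying on its broad side, pale pink body 54 x 42 x 26 mm (x, y, z), yellow screw cap 25 mm across; 84 mm long overall, about 60 g. Origin: underside, mid overall length; flat rear face at x = -42 mm, cap's end at x = +42 mm. The cap points along the tray's x, towards the gate, within 6 degrees.
- flask_blue: The same flask with a blue cap, waiting in the other lane; origin and axes as for the yellow one. Leave it alone.
- gate_left (a joint): Green gate across the left lane (tray y > 0) at tray x = 0: leaf 62 mm wide, 4 thick, 7 to 41 mm above the bench, upright hinge at tray y = +71 mm. 0 = shut, grows as it swings to tray +x, stop at 1.5 rad. A weak spring (under 1 N) shuts it in about 1 s. Its edge sweeps to 64 mm past the gate line: flask and fingers must be out of that arc to shut it. Fingers that went through leave straight up.
- gate_right (a joint): The same gate across the right lane (tray y < 0), mirrored: hinge at tray y = -71 mm. 0 = shut, grows towards tray +x to 1.5 rad.

How it is judged:
On the way:
1. the yellow-capped flask, flat on the tray, is pushing its lane's gate open (x of flask_yellow in the frame of tray between -0.03 and 0.045 m and z of flask_yellow in the frame of tray below 0.015 m and ((y of flask_yellow in the frame of tray above 0.005 m and value of joint gate_left above 0.3 rad) or (y of flask_yellow in the frame of tray below -0.005 m and value of joint gate_right above 0.3 rad))), for 0.1 s.
At the end, for the whole second after the job is handed in: The yellow-capped flask lies flat (within 10 degrees) and at rest on the floor of its lane's bay, wholly behind the gate; both gates are shut (within 0.12 rad, 7 degrees); the blue-capped flask is within 15 mm of where it started (x of flask_yellow in the frame of tray between 0.05 and 0.165 m and (y of flask_yellow in the frame of tray between 0.005 and 0.071 m or y of flask_yellow in the frame of tray between -0.071 and -0.005 m) and z of flask_yellow in the frame of tray below 0.012 m and angle between flask_yellow's own z axis and vertical below 0.17 rad and linear speed of flask_yellow below 0.02 m/s and value of joint each of gate_left, gate_right below 0.12 rad and distance of flask_blue from where it was at the start of the episode below 0.015 m); the robot touches nothing.
It fails at once if the yellow-capped flask is lifted more than 20 mm off the tray floor (z of flask_yellow in the frame of tray above 0.024 m).
It fails at once if the yellow-capped flask is tipped over (more than 35 degrees) (angle between flask_yellow's own z axis and vertical above 0.6 rad).
It fails at once if the blue-capped flask is moved by more than 15 mm (distance of flask_blue from where it was at the start of the episode above 0.015 m).
It fails at once if the gate of the blue-capped flask's lane is opened ((y of flask_blue in the frame of tray above 0 m and value of joint gate_left above 0.3 rad) or (y of flask_blue in the frame of tray below 0 m and value of joint gate_right above 0.3 rad)).
It also fails if it takes over 38 s, if anything falls off the work surface, if the arm or the gripper's body presses on something with over 40 N, if the wrist force passes 120 N, or if a joint passes its speed limit or range.

## Working session

There is one attempt and no reset: what is moved stays moved. The work goes in short steps, each a Python script; the robot and the scene stay as the last script left them, time stands still between calls to the robot, and variables do not carry over. Pictures are saved under pics/ and viewed, about 8 in all and at most 12, crops included, and the job is handed in when it is done.

```bash
mkdir -p pics
python3 - <<'E'
from bench import env, kinematics, monitor, eyes, job
import cv2,numpy as np
for n in("scene","side"):
    f=eyes.grab_frame(n); cv2.imwrite(f"pics/{n}0.png",f["frame"][:,:,::-1]); np.savez(f"pics/{n}0.npz",**f)
    print(n,np.round(f["mtx"],1).tolist(),np.round(f["view"],3).tolist())
s=monitor.sense(); print(s["clock"],s["position"],s["ee_rot"],s["finger_gap"],env.hold_point_z)
E
```

```text
scene [[406.5, 0.0, 271.2], [0.0, 406.5, 216.0], [0.0, 0.0, 1.0]] [[-0.749, 0.662, -0.014, 0.389], [0.546, 0.605, -0.579, -0.319], [-0.375, -0.441, -0.815, 0.91], [0.0, 0.0, 0.0, 1.0]]
side [[450.0, 0.0, 280.9], [0.0, 450.0, 205.1], [0.0, 0.0, 1.0]] [[-0.943, -0.334, 0.011, 0.556], [-0.16, 0.424, -0.892, 0.129], [0.293, -0.842, -0.453, 0.549], [0.0, 0.0, 0.0, 1.0]]
0.1 [0.14993598 0.50289885 0.23079028] [-0.42272733  0.56733318  0.42238239  0.56659313] 1.0004083848407057 0.0187
```

View pics/scene0.png

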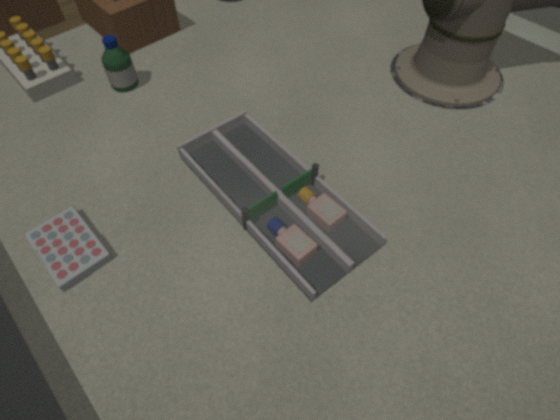

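View pics/side0.png

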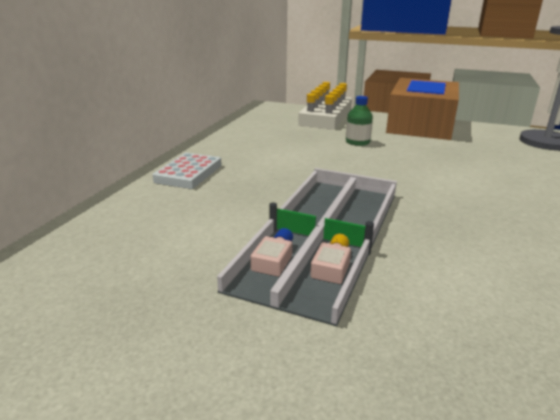

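The scene image shows the yellow cap at about (306,194) with its pink body at (327,210), in the lane nearer the robot, which is the right lane (tray y<0). The blue cap is at (276,227). The tray's loading end is at lower right, with corners near (315,295) and (384,238), and its end wall is at upper left, near (180,150) and (245,115). The side view agrees: yellow is on the right, with its cap just short of its gate.

```bash
cat > h.py <<'E'
import numpy as np,cv2
def ray(f,uv,z):
    R=f["view"][:3,:3];t=f["view"][:3,3];C=-R.T@t
    d=R.T@np.linalg.solve(f["mtx"],[uv[0],uv[1],1.]);return C+d*(z-C[2])/d[2]
def masks(f):
    hsv=cv2.cvtColor(np.ascontiguousarray(f["frame"]),cv2.COLOR_RGB2HSV);H,S,V=cv2.split(hsv)
    return dict(yellow=(H>15)&(H<30)&(S>150)&(V>90),green=(H>50)&(H<75)&(S>120)&(V>40),pink=((H<12)|(H>170))&(S>35)&(S<130)&(V>120))
E
python3 - <<'E'
from h import *
for n,c in(("scene",(170,100,230,210)),("side",(210,160,200,160))):
    f=dict(np.load(f"pics/{n}0.npz")); 
    x,y,w,h=c; k=3.4 if n=="scene" else 3.9
    cr=cv2.resize(f["frame"][y:y+h,x:x+w],None,fx=k if n=="side" else 2.8,fy=k if n=="side" else 2.8,interpolation=cv2.INTER_CUBIC)
    cv2.imwrite(f"pics/{n}_crop.png",cv2.convertScaleAbs(cr[:,:,::-1],alpha=1.4))
    for k,m in masks(f).items():
        N,l,st,ce=cv2.connectedComponentsWithStats(m.astype(np.uint8))
        for i in range(1,N):
            if st[i,4]>40: print(n,k,st[i],ce[i].round(1),ray(f,ce[i],.02).round(3))
f=dict(np.load("pics/scene0.npz"))
for uv,z in(((245,115),.03),((180,150),.03),((315,292),.026),((384,237),.026)): print(uv,ray(f,uv,z).round(3))
E
```

```text
scene yellow [10 16 11  7 56] [14.6 19. ] [ 0.635 -0.853  0.02 ]
scene yellow [15 23 13  8 74] [20.9 26. ] [ 0.636 -0.81   0.02 ]
scene yellow [22 30 13  8 70] [27.9 33.5] [ 0.636 -0.764  0.02 ]
scene yellow [ 0 39 11  8 63] [ 4.8 42.5] [ 0.693 -0.764  0.02 ]
scene yellow [ 29  38  21  16 149] [39.1 45.5] [ 0.637 -0.695  0.02 ]
scene yellow [ 6 47 13 10 70] [11.9 50.8] [ 0.694 -0.718  0.02 ]
scene yellow [14 55 13  9 71] [19.5 58.9] [ 0.693 -0.674  0.02 ]
scene pink [308 194  38  30 244] [322.5 207.7] [0.483 0.088 0.02 ]
scene pink [ 53 218   9   8  47] [ 56.9 221. ] [ 0.825 -0.184  0.02 ]
scene pink [ 69 218  15  15 116] [ 76.2 225.1] [ 0.805 -0.155  0.02 ]
scene pink [ 42 224  10   8  55] [ 46.2 227.6] [ 0.843 -0.184  0.02 ]
scene pink [ 58 225  10   8  58] [ 62.4 228.3] [ 0.824 -0.165  0.02 ]
scene pink [277 225  39  34 322] [292.8 241.3] [0.564 0.103 0.02 ]
scene pink [ 36 238  10   8  51] [ 39.9 241.5] [ 0.862 -0.165  0.02 ]
scene pink [ 52 239  10   8  52] [ 56.3 242.4] [ 0.843 -0.146  0.02 ]
scene pink [ 69 239  10   9  64] [ 73.2 242.8] [ 0.824 -0.127  0.02 ]
scene pink [ 86 
[... 721 characters left out ...]
0.6] [0.485 0.011 0.02 ]
side pink [192 154  15   8  62] [199.1 157.5] [ 0.835 -0.181  0.02 ]
side pink [175 157  15  11  87] [181.7 161.9] [ 0.855 -0.146  0.02 ]
side pink [200 160  11   7  42] [204.9 163. ] [ 0.809 -0.157  0.02 ]
side pink [182 165  12   7  45] [187.5 168.2] [ 0.827 -0.12   0.02 ]
side pink [159 166  16   9  73] [166.9 170.3] [ 0.859 -0.097  0.02 ]
side pink [185 170  13   8  53] [191.  173.3] [ 0.808 -0.1    0.02 ]
side pink [250 236  42  40 785] [268.5 257.9] [0.566 0.119 0.02 ]
side pink [311 242  40  41 817] [328.7 265.3] [0.486 0.108 0.02 ]
(245, 115) [ 0.44  -0.167  0.03 ]
(180, 150) [ 0.588 -0.173  0.03 ]
(315, 292) [0.602 0.188 0.026]
(384, 237) [0.456 0.194 0.026]
```

View pics/scene_crop.png

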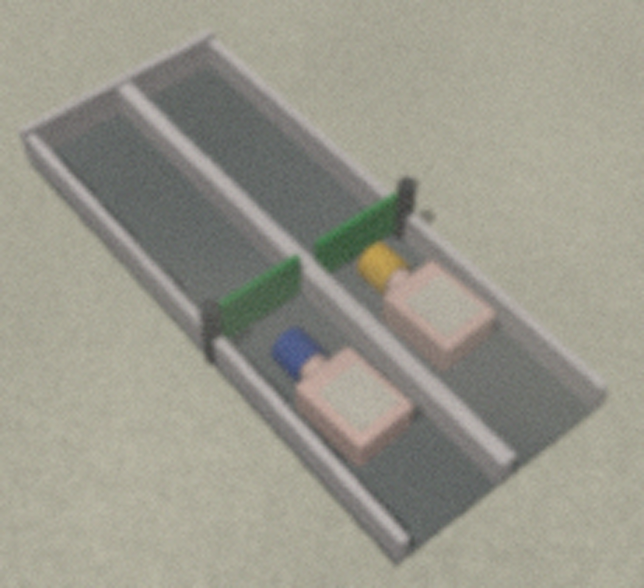

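The crop shows the middle wall top running from (505,461) to (125,90) in crop pixels. The yellow flask's top face has corners near (386,283), (432,262), (494,312) and (445,335), and its cap is just short of the shut right gate.

```bash
cat >> h.py <<'E'
from scipy.spatial.transform import Rotation as Ro
def quat(yaw,s=1):  # tray yaw (dir of tray x); tool x down, jaw axis along tray y
    zt=s*np.array([-np.sin(yaw),np.cos(yaw),0]);xt=np.array([0,0,-1.]);return Ro.from_matrix(np.c_[xt,np.cross(zt,xt),zt]).as_quat()
E
python3 - <<'E'
from h import *
from bench import env,kinematics,monitor,eyes
f=dict(np.load("pics/scene0.npz"))
P=lambda u,v,z:ray(f,(170+(u+.5)/2.8-.5,100+(v+.5)/2.8-.5),z)[:2]
a=P(505,461,.026);b=P(125,90,.026);d=(b-a)/np.linalg.norm(b-a);yaw=np.arctan2(d[1],d[0])
n=np.array([-d[1],d[0]]);O=a+.170*d
print("wall",a,b,np.linalg.norm(b-a),"yaw",yaw,"O",O)
for uv in((386,283),(432,262),(494,312),(445,335)):
    q=P(*uv,.030)-O;print("flask corner tray",(q@d).round(4),(q@n).round(4))
# gate top edges z=.041
for uv in((316,245),(395,195),(300,258),(218,306)):
    q=P(*uv,.041)-O;print("gate",(q@d).round(4),(q@n).round(4))
np.savez("tray.npz",O=O,yaw=yaw)
p=O-.125*d-.038*n
for s in(1,-1):
    j=kinematics.ik([*p,.16],quat(yaw,s));print(s,None if j is None else np.round(j,2))
s=min((1,-1),key=lambda s:abs(kinematics.ik([*p,.16],quat(yaw,s))[5]));print("use",s)
env.close_gripper(); env.reach([*p,.16],quat(yaw,s))
g=eyes.grab_frame("wrist");cv2.imwrite("pics/wrist1.png",g["frame"][:,:,::-1]);np.savez("pics/wrist1.npz",**g)
st=monitor.sense();print(st["clock"],st["position"],st["contact_force"],st["finger_gap"])
E
```

```text
wall [0.53135183 0.19153023] [ 0.51023727 -0.17317241] 0.3653133458693585 yaw -1.628627027433587 O [0.52152609 0.02181442]
flask corner tray -0.0426 -0.0271
flask corner tray -0.0479 -0.0588
flask corner tray -0.0976 -0.0617
flask corner tray -0.0918 -0.0287
gate -0.0013 -0.0074
gate -0.001 -0.0699
gate -0.0031 0.0061
gate -0.0011 0.0644
1 [ 0.07  0.35  1.64 -0.    1.15  0.12]
-1 NoneTraceback (most recent call last):
  File "<stdin>", line 17, in <module>
  File "<stdin>", line 17, in <lambda>
TypeError: 'NoneType' object is not subscriptable
```

Run:
```python
from h import *
from bench import env,kinematics,monitor,eyes
T=np.load("tray.npz");O=T["O"];yaw=float(T["yaw"]);d=np.array([np.cos(yaw),np.sin(yaw)]);n=np.array([-d[1],d[0]])
p=O-.127*d-.040*n
env.close_gripper(); env.reach([*p,.16],quat(yaw))
g=eyes.grab_frame("wrist");cv2.imwrite("pics/wrist1.png",g["frame"][:,:,::-1]);np.savez("pics/wrist1.npz",**g)
st=monitor.sense();print(st["clock"],st["position"],st["contact_force"],st["finger_gap"])
```

```text
2.7167 [0.48870823 0.15171864 0.16013405] [ 0.26064667 -0.50682697  0.1032872 ] 0.0015707088030430718
```

View pics/wrist1.png

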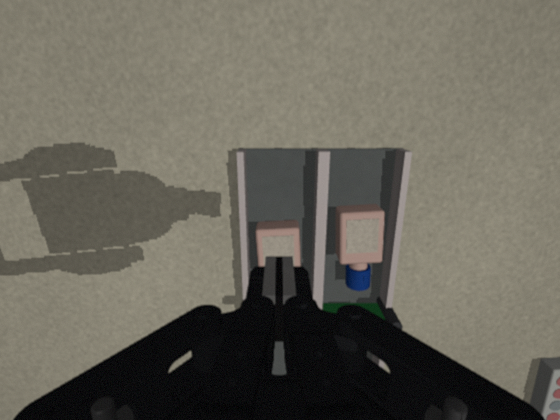

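The wrist view (tray +x is down the image) shows the yellow flask's rear top edge at row 222, columns 257–300. The lane's walls are at columns 245 and 317, and the tray's open end is at row 149.

Run:
```python
from h import *
T=np.load("tray.npz");O=T["O"];yaw=float(T["yaw"]);d=np.array([np.cos(yaw),np.sin(yaw)]);n=np.array([-d[1],d[0]])
g=dict(np.load("pics/wrist1.npz"))
for nm,uv,z in(("yrearL",(257,223),.03),("yrearR",(300,221.5),.03),("midwall L",(317,150),.026),("midwall R",(329,150),.026),("outer in",(245.5,150),.026),("left in",(401,150),.026),("floor end",(275,149),.004),("midwall low L",(315,300),.026),("midwall low R",(323,300),.026),("TCP?",(280,258),.16)):
    q=ray(g,uv,z)[:2]-O;print(nm,(q@d).round(4),(q@n).round(4))
```

```text
yrearL -0.1054 -0.0615
yrearR -0.107 -0.0216
midwall L -0.1721 -0.008
midwall R -0.1722 0.0025
outer in -0.172 -0.0705
left in -0.1723 0.0655
floor end -0.1702 -0.0449
midwall low L -0.0197 -0.0039
midwall low R -0.0197 0.0043
TCP? -0.1354 -0.0407
```

```bash
cat >> h.py <<'E'
T=np.load("tray.npz");O=T["O"];yaw=float(T["yaw"]);d=np.array([np.cos(yaw),np.sin(yaw)]);n=np.array([-d[1],d[0]])
W=lambda x,y,z:[*(O+x*d+y*n),z]
E
python3 - <<'E'
from h import *
from bench import env,kinematics,monitor,eyes
env.movel(W(-.142,-.041,.06)); b=env.movel(W(-.142,-.041,.014),velocity=.06,guard=8);print("down hit",b)
b=env.movel(W(-.060,-.041,.014),velocity=.05,guard=15);print("push hit",b)
st=monitor.sense();print(st["clock"],st["position"],st["contact_force"])
g=eyes.grab_frame("side");np.savez("pics/side2.npz",**g)
h=eyes.grab_frame("scene")
c=[cv2.resize(x[1]["frame"][x[2]:x[2]+150,x[3]:x[3]+190],None,fx=2.1,fy=2.1,interpolation=cv2.INTER_CUBIC) for x in(("s",g,165,215),("c",h,130,210))]
cv2.imwrite("pics/p2.png",cv2.convertScaleAbs(np.hstack(c)[:,:,::-1],alpha=1.3))
E
```

```text
down hit False
push hit False
6.25 [0.4840414  0.08418261 0.01398025] [-1.04204576  0.34353233  0.05162059]
```

View pics/p2.png

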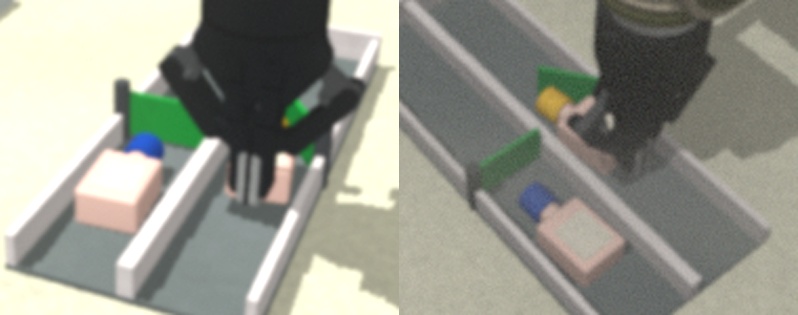

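The yellow flask is flat and holding its gate open, with its rear face nearly centred on the fingers. The blue flask and its gate haven't moved. I'll keep pushing with a force guard.

Run:
```python
from h import *
from bench import env,kinematics,monitor,eyes
b=env.movel(W(-.05,-.041,.018),velocity=.04,guard=10)
b=b or env.movel(W(.015,-.040,.018),velocity=.05,guard=10);print("push hit",b)
st=monitor.sense();print(st["clock"],st["position"],st["contact_force"])
g=eyes.grab_frame("side");h=eyes.grab_frame("scene")
c=[cv2.resize(x[1]["frame"][x[2]:x[2]+150,x[3]:x[3]+190],None,fx=2.1,fy=2.1,interpolation=cv2.INTER_CUBIC) for x in(("s",g,165,215),("c",h,100,180))]
cv2.imwrite("pics/p3.png",cv2.convertScaleAbs(np.hstack(c)[:,:,::-1],alpha=1.3))
```

```text
push hit False
8.2167 [0.48065497 0.0093202  0.01797595] [-0.93103065 -0.52114535  0.25848536]
```

View pics/p3.png

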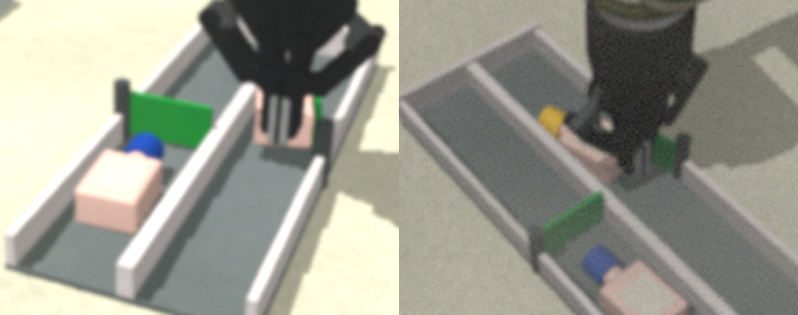

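The flask is flat, against the middle wall and past the gate line. The gate is held open and the knuckles cleared the post. I'll finish the push, then lift straight up.

Run:
```python
from h import *
from bench import env,kinematics,monitor,eyes
b=env.movel(W(.078,-.040,.018),velocity=.05,guard=10);print("push hit",b)
st=monitor.sense();print(st["clock"],st["position"],st["contact_force"])
env.hold(.2)
env.movel(W(.076,-.040,.018),velocity=.02)
env.movel(W(.076,-.040,.20),velocity=.08)
env.set_joints([1.058,.313,1.498,0,1.331,-.223]); env.hold(1)
g=eyes.grab_frame("side");h=eyes.grab_frame("scene");np.savez("pics/scene4.npz",**h)
for k,m in masks(g).items():
    N,l,s,ce=cv2.connectedComponentsWithStats(m.astype(np.uint8))
    for i in range(1,N):
        if s[i,4]>60 and s[i,0]>210 and s[i,1]>150: print(k,s[i],ce[i].round(1))
c=[cv2.resize(x[1]["frame"][x[2]:x[2]+150,x[3]:x[3]+190],None,fx=2.1,fy=2.1,interpolation=cv2.INTER_CUBIC) for x in(("s",g,165,215),("c",h,110,175))]
cv2.imwrite("pics/p4.png",cv2.convertScaleAbs(np.hstack(c)[:,:,::-1],alpha=1.3))
st=monitor.sense();print(st["clock"],st["contact_force"])
```

```text
push hit False
9.725 [ 0.47706386 -0.05357862  0.01798379] [ 1.34021522 -0.21322813  1.09712826]
yellow [361 184  12   7  63] [366.6 187.1]
green [277 210  39  25 707] [295.4 221.1]
green [324 219  41  27 832] [343.9 231.9]
pink [346 189  31  29 464] [359.4 205.9]
pink [250 236  42  40 789] [268.6 257.9]
16.0 [ 0.33173129 -0.54989446  0.01484138]
```

View pics/p4.png

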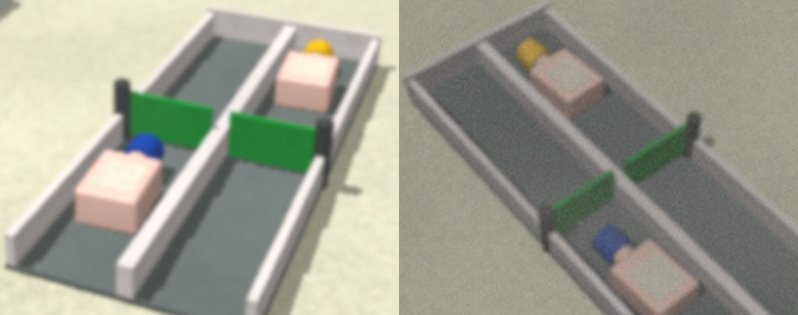

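The flask is lying flat in the bay, both gates look shut, and the blue flask's mask hasn't changed. I'll check its x position numerically, then hand in.

Run:
```python
from h import *
from bench import job
f=dict(np.load("pics/scene4.npz"))
a=ray(f,(255.2,147.8),.03)[:2]-O
x=a@d+.015;print("origin x~",x,"y~",a@n)
if .06<x<.155: job.hand_in();print("handed in")
```

```text
origin x~ 0.12404969941920671 y~ -0.032899925044306666
the job is handed in; nothing more can be done
handed in
```

I pushed the yellow-capped flask cap first along the right lane and through its green gate, using the closed fingers. Then I lifted straight up, moved the arm clear and handed the job in at about 16 s of the 38 s allowed. The hand-in gives no verdict.

**Last checks before hand-in:**
- **Yellow flask:** it lies flat in the bay at about tray x = 0.124 m, y = -0.033 m, within the required range.
- **Gates:** both look shut in the scene and side views. I didn't measure their angles.
- **Blue flask and its gate:** they are at the same pixels in the side view as before the push.
- **Forces:** none of the force guards tripped, and the arm was clear of everything.

**Disagreement:** the first two estimates of the flask's rear face differed by about 9 mm (tray x = -0.097 m from the scene camera, -0.106 m from the wrist camera). I started the fingers well behind both, so it made no difference.

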